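Run in the oiled microtome and park its handwheel locked

TASK

The microtome's slideways have just been oiled and its blade is out: take hold of the crank handle where it hangs and give the handwheel two full turns clockwise (seen from the wheel's side) to spread the oil, at an even, unhurried pace, never faster than about half a turn a second, and without letting the specimen head's weight run the wheel on or pull it back. Carry straight on up to the top, and there lock the wheel: lean lightly on the handle towards the machine and inch round until its spring pin drops into the catch, which lies somewhere near 12 o'clock and is found by feel, then push the handle fully home; never force the pin. Let go, and leave the other things on the bench where they are.

Things in the scene. Friction and masses are not known exactly. Their poses are not given: they have to be found in the camera images.
- microtome: rotary microtome fixed to the bench, white housing to 262 mm high. Origin: on the bench under the axle, in the plane of the handwheel's outer face. x to its back, z up, y from the wheel's face into the machine. Body: y 24 to 244, x -120 to 200 mm; base and blade holder (145 mm high) out to x = -250. Only the handle is at y < 0. Yawed up to 17 degrees either way.
- axle (a point): centre of the handwheel's outer face, on its axle, 155 mm above the bench; the axle runs along the microtome's y axis. The handwheel is an upright grey disc 190 mm across and 22 mm thick.
- grip_centre (a point): point on the centre line of the black crank grip: a level round bar, 26 mm diameter, 90 mm long, parallel to the axle, 70 mm from it, turning freely on its spindle, so a hand holding it can keep its own orientation all the way round. The point is 80 mm outside the wheel's face (66 mm with the handle home); the grip reaches 61 mm inward and 29 mm outward of it.
- handwheel (a joint): wheel angle in rad: 0 with the handle straight down (6 o'clock, where it starts, within 0.2), growing clockwise seen from the wheel's side, the handle first going to the microtome's -x and up. It counts on: two full turns = 12.57, the 12 o'clock after them = 15.71. At angle a the grip is -70 sin a mm along the microtome's x and -70 cos a mm in height from the axle.
- specimen_head: steel specimen head, 1 to 2 kg, on the front of the housing; origin in its middle, inside. The wheel lifts it 60 mm, lowest at 6 o'clock, highest at 12: each turn is heavy on the way up (up to some 10 N at the grip half-way) and the head drives the wheel on as hard on the way down. Let go there, it runs away; it stays put only close to 6 and 12 o'clock.
- crank_handle (a joint): axial place of the handle in m: 0 = out, unlocked (as at the start), 0.014 = fully home, pushed along the microtome's +y. Slides with 2 N friction and stays where left. Its pin meets the index ring after 2 mm; then the pin spring (1.4 N plus 0.7 N per mm) gives for 7 mm and goes solid: off the catch the handle stops at 9 mm. Over the catch the pin drops in and the handle goes home.
- lock_pin: spring pin of 8 mm diameter at the inner end of the crank handle, going round with it behind the wheel; origin on the handle's centre line. When it drops into the catch, the push back on the handle falls off by some newtons and the wheel is held. More than 20 N on the pin, endwise or sideways, marks the ring.
- twelve_oclock (a point): point on the front of the fixed index ring behind the wheel, straight above the axle, 70 mm from it. The ring is clamped by hand, so its catch, a hole 10.6 mm wide at this radius, lies anywhere up to 12 degrees (0.2 rad, 14 mm) before or after this point; it is hidden by the wheel.
- oil_bottle: small white dropper bottle, 34 mm across, 100 mm high, standing to the right of the microtome; origin under its foot. Leave alone.
- slide_box: closed grey slide box 177 x 87 x 36 mm, lying to the right; origin under its centre. Leave alone.
- stain_jar: amber jar with black cap, 60 mm across, 86 mm high, to the left of the microtome; origin under its foot. Leave alone.

How it is judged:
By the outcome, as a careful person would: the job done as asked, in the order asked, and still so for the second after the job is handed in, with the robot touching nothing.
It also fails if it takes over 72 s, if anything falls off the work surface, if the arm or the gripper's body presses on something with over 40 N, if the wrist force passes 120 N, or if a joint passes its speed limit or range.

ROBOT

A 6-joint arm with a two-finger parallel gripper is mounted at the origin on the work surface. World frame = base frame: x ahead of the robot, y to its left, z up, the work surface at z = 0. Lengths are in mm, angles in rad, forces in N, time in s.
With the tool pointing down it reaches from about 225 to 725 mm from the base axis. Payload 3.1 kg.
Tool frame: the origin (TCP) lies on the centre line of the jaws, within the pads' length; the fingertips stand 22 mm ahead of it and the grasp point (between the pads) lies 3 mm ahead of it; x points along the fingers, z is the direction in which the jaws open and shut, and the axes are right-handed (so a half turn about x gives the same grasp; the last joint's range is limited). The gripper opens to 85 mm and grips with 20 to 120 N. Pads are 22 mm wide; open, the fingers measure 114 mm over their backs; the gripper's body (76 mm by 85 mm) begins 54 mm behind the grasp point. The pads swing forward as they close: fully open they stand 13 mm farther back than shut.
Start: joints at [1.011, 0.048, 0.099, 1.622, 0, 1.443], TCP at [219.722, 476.802, 253.312] pointing down, gripper open.
Joint ranges: [-2.91, 2.91], [-0.99, 1.94], [-1.21, 1.42], [-2.12, 2.29], [-1.49, 1.47], [-3.14, 3.14]. Speed limits (rad/s): [2.79, 2.79, 3.14, 3.14, 3.14, 3.14].

INTERFACE

Orientations are given as a rotation vector (axis times angle).
In Python, from plant import * gives the robot as it stands.
- The arm moves only by the shell command python3 -m crank 'ROWS' [FORCE]. ROWS is a JSON object of lists of equal length, an entry for each row: "jaw": the opening, from -1 (shut) to 1 (fully open), so that 0 is half open; "offset": the shift along the tool's x, y, z in units of 0.5 m (1.0 is 0.5 m), a list of three; "dr": the turn, a rotation vector about the tool's x, y, z in units of pi rad (1.0 is pi rad), a list of three. In form: {"jaw": [jaw, ...], "offset": [[dx, dy, dz], ...], "dr": [[ax, ay, az], ...]}. A call has 1 to 12 rows; each row shifts and turns the pose as measured when the row begins, along the tool's axes as they then stand; what a row does not reach is not made up. A row lasts 1/8 s, in which the tool goes at most 62.5 mm and 10.7 degrees, less where a joint would pass 70% of its speed; a pose out of reach is approached as far as the arm can. A call with a number of a shift or a turn outside -1 to 1 is refused whole. A call with a gripper value outside its range is refused whole. The fingers move at their own pace and stop on an object; FORCE is the grip in N (left out, the last holds). Time passes only in rows, so rows that do not move let the fingers close. It gives the time, the measured TCP pose, the force and the opening at its end, in the units of the state.
- get_state(): the state, without advancing time (a new reading comes with each control period).
- get_image(name): name is "scene" or "top" or "wrist"; returns (picture, depth): 420x560x3 uint8, red, green, blue; 420x560 float32, mm along the optical axis (not along the pixel's ray), 0 where there is no reading.
- get_calibration(name): a dict with "mtx" (3x3 intrinsics, pixels), "distortion" ([k1, k2, p1, p2, k3] as OpenCV has them; the pictures are not rectified), "world_from_camera" (4x4, takes a point from camera to world coordinates); the wrist camera has in their place "T_tool_cam" (4x4, takes a point from camera to tool coordinates, whose origin is the TCP and whose axes are the tool frame's). Camera axes: x right, y down, z forward; pixel columns grow to the right and rows downward; lengths in mm; the calibration is good to about 2 mm. A picture is of the moment at which its call begins: read the wrist's pose just before it. get_calibration takes no time and is no camera call.
- sign_off(): hands the job in, once; it reports no verdict.
The state is a dict: "t": time; "joints": joint angles; "dq": joint speeds; "joint_torque": joint torques, N m; "ee_pos": TCP position; "orientation": TCP orientation; "force": force on the tool from outside, world axes, zero at the start; "torque": the same for the moment, N m; "gripper_width": finger opening in mm.
Only numpy, scipy, OpenCV 4.12 (cv2) and the standard library are available. Lean on these libraries where they do the work, as an engineer would, in place of code of your own. Each camera call takes 0.05 s, during which the arm holds its last target. There are 200 camera calls.

## Working session

There is one attempt and no reset: what is moved stays moved. The work goes in short steps, Python scripts to look and compute and a shell command to move; the robot and the scene stay as the last step left them, time stands still between calls to the robot, and variables do not carry over. Pictures are saved under pics/ and viewed, about 8 in all and at most 12, crops included, and the job is handed in when it is done.

```bash
ls; mkdir -p pics; python3 - <<'E'
from plant import *
import cv2,numpy as np
s=get_state();print(s)
for n in("scene","top"):
    p,d=get_image(n);cv2.imwrite(f"pics/{n}0.png",p[:,:,::-1]);np.savez(f"pics/{n}0.npz",p=p,d=d)
    c=get_calibration(n);print(n,{k:np.round(v,3).tolist() for k,v in c.items()})
print(get_calibration("wrist"))
E
```

```text
pics
{'t': 0.0, 'joints': array([1.01119440e+00, 4.87477601e-02, 9.75752672e-02, 1.62201684e+00,
       1.15883554e-06, 1.44293746e+00]), 'dq': array([-0.0010447 , -0.00080271,  0.00069678,  0.00051751, -0.00093176,
       -0.00287375]), 'joint_torque': array([ 5.78554454e-05, -3.38781631e+01,  3.20015359e+01,  2.03065836e-02,
        3.27013424e-05, -3.18167679e-06]), 'ee_pos': array([219.42113881, 476.31709778, 252.10736139]), 'orientation': array([-0.88669041,  1.38526924,  0.88501174]), 'force': array([-0.51309744,  0.24828089,  1.03790289]), 'torque': array([ 0.00344499, -0.02093873,  0.01681003]), 'gripper_width': 85.6326531764139}
scene {'mtx': [[495.521, 0.0, 272.261], [0.0, 495.521, 206.423], [0.0, 0.0, 1.0]], 'distortion': [0.041, 0.0, 0.0, 0.0, 0.0], 'world_from_camera': [[-0.059, 0.784, -0.618, 1390.638], [0.998, 0.036, -0.05, 63.344], [-0.017, -0.62, -0.784, 1231.383], [0.0, 0.0, 0.0, 1.0]]}
top {'mtx': [[488.556, 0.0, 275.502], [0.0, 488.556, 214.46], [0.0, 0.0, 1.0]], 'distortion': [-0.139, 0.0, 0.0, 0.0, 0.0], 'world_from_camera': [[0.022, -0.987, 0.156, 304.859], [-1.0, -0.023, -0.008, 17.698], [0.012, -0.156, -0.988, 1578.367], [0.0, 0.0, 0.0, 1.0]]}
{'mtx': array([[322.62655654,   0.        , 279.2967767 ],
       [  0.        , 322.62655654, 217.61371759],
       [  0.        ,   0.        ,   1.        ]]), 'distortion': array([-0.06620934,  0.        ,  0.        ,  0.        ,  0.        ]), 'T_tool_cam': array([[-1.47486321e-03, -3.02364628e-01,  9.53191196e-01,
        -1.19610544e+02],
       [ 6.95182316e-04, -9.53192313e-01, -3.02363906e-01,
         7.75001058e+01],
       [ 9.99998671e-01,  2.16696263e-04,  1.61602682e-03,
        -3.82391114e-01],
       [ 0.00000000e+00,  0.00000000e+00,  0.00000000e+00,
         1.00000000e+00]])}
```

View pics/scene0.png

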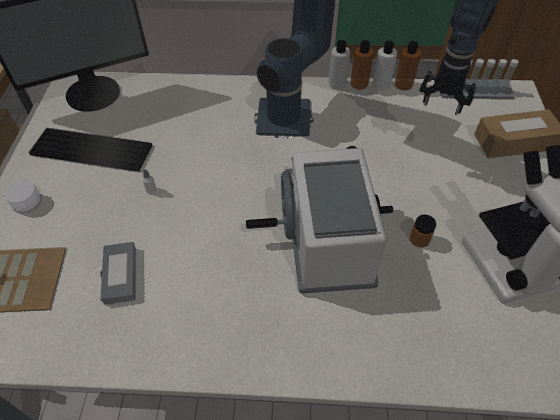

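View pics/top0.png

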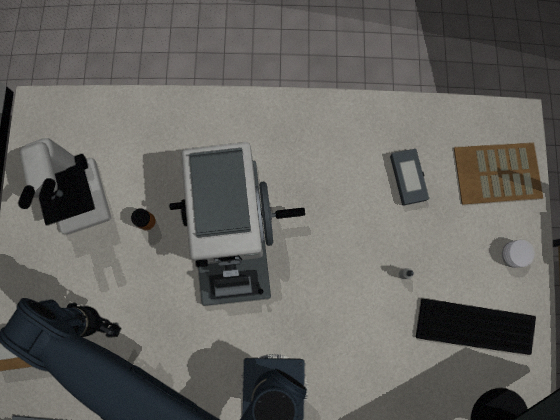

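The scene view shows the grip at about (262,223) and the wheel at (290,203). In the top view the grip is at (290,212), the wheel at (265,212), the bottle at (406,272), the box at (408,176) and the jar at (143,218). Next I'll measure from depth.

```bash
cat > h.py <<'E'
import numpy as np,cv2
from plant import *
def deproj(px,d,c,T):
    u=cv2.undistortPoints(np.array(px,float).reshape(-1,1,2),c["mtx"],np.array(c["distortion"])).reshape(-1,2)
    P=np.c_[u,np.ones(len(u))]*np.array(d)[:,None]
    return P@T[:3,:3].T+T[:3,3]
E
python3 - <<'E'
from h import *
for n,box in(("top",(274,200,312,224)),("scene",(240,212,284,234))):
    z=np.load(f"pics/{n}0.npz");p,d=z["p"].astype(int),z["d"];c=get_calibration(n);T=np.array(c["world_from_camera"])
    v,u=np.nonzero((p.max(2)<45)&(d>0));m=(u>=box[0])&(u<box[2])&(v>=box[1])&(v<box[3]);u,v=u[m],v[m]
    P=deproj(np.c_[u,v],d[v,u],c,T);k=(P[:,2]>70)&(P[:,2]<125);P=P[k]
    print(n,len(P),P.min(0),P.max(0),np.median(P,0))
    mu=P.mean(0);w=np.linalg.svd(P[:,:2]-mu[:2])[2][0];t=(P[:,:2]-mu[:2])@w
    print("dir",w,np.degrees(np.arctan2(w[0],w[1])),"mid",mu,"ends",t.min(),t.max())
    # housing top: z 250..275
    V,U=np.mgrid[:420,:560];g=d>0;Q=deproj(np.c_[U[g],V[g]],d[g],c,T)
    H=Q[(Q[:,2]>252)&(Q[:,2]<272)&(Q[:,0]>250)&(Q[:,0]<800)&(Q[:,1]>-150)&(Q[:,1]<300)]
    print("house",len(H),np.median(H[:,2]),cv2.minAreaRect(H[:,:2].astype(np.float32)))
    if n=="top":
        W=Q[(Q[:,2]>200)&(Q[:,2]<252)&(Q[:,0]>250)&(Q[:,0]<800)&(Q[:,1]>-60)&(Q[:,1]<120)]
        for a in range(-60,120,6):
            q=W[(W[:,1]>=a)&(W[:,1]<a+6)]
            if len(q)>3: print(a,len(q),q[:,0].min(),q[:,0].max(),q[:,2].max())
        W=W[W[:,1]<60];print(cv2.minAreaRect(W[:,:2].astype(np.float32)))
E
```

```text
top 233 [530.71197296 -82.87394862  79.16200132] [562.65847264   9.81373786 105.74135051] [545.93035821 -39.24018794  94.9824515 ]
dir [-0.13221403  0.99122119] -7.597551559522169 mid [546.54494979 -38.54162625  94.77050933] ends -45.16904836748668 48.24562247902429
house 3313 254.6673833405307 ((558.8442993164062, 137.9793243408203), (298.7037353515625, 204.52285766601562), 9.523433685302734)
12 16 455.15042284673245 483.17054954563804 227.21642425462892
18 49 452.0491587081774 517.3193966266695 246.00664731691313
24 86 452.1731534321534 568.6824912172963 249.9635819172056
30 108 454.6731584081851 606.9941008672474 250.96123059102047
36 95 473.86804319696 613.603823807322 251.92606033027027
42 114 413.5861526768392 613.2818145969757 251.0380913517538
48 132 410.14226445190354 612.027103461767 249.27021501646277
54 134 406.96993338100697 607.9341913741728 251.73130073277116
60 152 406.43903577735466 598.6807639739445 251.38779829551208
66 169 406.53207243619386 624.9643821011687 251.5945347157076
72 195 404.3715192333185 676.8705893774276 251.76420208338072
78 201 404.0714914285138 7
[... 215 characters left out ...]
75272
102 129 394.47216930721925 725.6063488737407 251.90529426574744
108 111 392.2399919346351 725.5484825058923 251.9933023041542
114 117 392.2158950054034 720.2763206826057 251.99457332309726
((510.51776123046875, 37.92888259887695), (206.13316345214844, 44.43182373046875), 1.310855507850647)
scene 253 [535.06911918 -80.87729373  79.51745899] [568.3160478    8.3209114  103.69914749] [555.42075567 -37.05251995  94.83917282]
dir [-0.13625514  0.99067378] -7.8312050052670905 mid [554.68449958 -36.36252865  94.09585378] ends -43.972502244225275 45.049755024142875
house 3761 254.78010499057814 ((562.5916748046875, 137.84754943847656), (284.0308532714844, 201.53192138671875), 7.638108253479004)
```

```bash
python3 - <<'E'
from h import *
from scipy.spatial.transform import Rotation as Ro
from scipy.optimize import least_squares
Q=[]
for n in("top","scene"):
    z=np.load(f"pics/{n}0.npz");d=z["d"];c=get_calibration(n);T=np.array(c["world_from_camera"])
    V,U=np.mgrid[:420,:560];g=d>0;Q.append(deproj(np.c_[U[g],V[g]],d[g],c,T))
    q=Q[-1]
    for yaw in(7,8,9,10):
        a=np.radians(yaw);X=np.array([np.cos(a),np.sin(a)]);Y=np.array([-X[1],X[0]])
        x=q[:,:2]@X;y=q[:,:2]@Y
        # wheel: side face relative to (550,25)
        o=np.array([550,25.]);m=(abs(x-o@X)<90)&(abs(y-o@Y)<40)&(q[:,2]>170)&(q[:,2]<255)
        m&=np.hypot(x-o@X,q[:,2]-155)>70
        w=q[m];xx=x[m];yy=y[m]
        h=np.histogram(yy-o@Y,bins=np.arange(-40,44,4))[0]
        k=(yy-o@Y>-16)&(yy-o@Y<16)&(w[:,2]>200)
        f=least_squares(lambda p:np.hypot(xx[k]-p[0],w[k,2]-155-p[1])-95,[o@X,0],loss="soft_l1")
        print(n,yaw,h,"axle xloc",f.x, "->",X*f.x[0]+Y*(o@Y))
s=get_state();R=Ro.from_rotvec(s["orientation"]).as_matrix();print(np.round(R,3))
a=np.radians(8.3);X=np.array([np.cos(a),np.sin(a),0]);Z=-X;x=np.array([0,0,-1.]);G=np.c_[x,np.cross(Z,x),Z]
print(np.round(G,3),"dr deg",np.degrees(Ro.from_matrix(R.T@G).as_rotvec()))
print("up 140 ->",R.T@[0,0,140]/500,"then",R.T@(np.array([552,-56,0])-[s['ee_pos'][0],s['ee_pos'][1],0])/500)
E
```

```text
top 7 [ 0  0  0  0  0  0  0  0  0  2 65 75 81 76 80 50 33 70 75 93] axle xloc [534.01147785  -2.72729873] -> [535.17568885  23.17980347]
top 8 [ 0  0  0  0  0  0  0  0  0  0 59 79 78 80 78 55 27 71 82 91] axle xloc [533.48733869  -2.70438716] -> [535.50304325  22.9625856 ]
top 9 [ 0  0  0  0  0  0  0  0  0  1 54 78 78 78 78 62 20 74 89 93] axle xloc [532.80715999  -2.72118143] -> [535.84416529  22.75793604]
top 10 [ 0  0  0  0  0  0  0  0  0  3 46 76 80 79 79 58 32 68 93 92] axle xloc [531.82528607  -2.73980193] -> [536.05494246  22.54111011]
scene 7 [  0   0   0   0   0   0   0   0   0   0  45  92  91  93  82  78  21  72
  74 126] axle xloc [534.27756976  -1.66539835] -> [535.43979735  23.21223191]
scene 8 [  0   0   0   0   0   0   0   0   0   0  50 101  93  85  90  74   4  85
  70 130] axle xloc [533.78652834  -1.71086633] -> [535.79932121  23.00422475]
scene 9 [  0   0   0   0   0   0   0   0   0   0  52 112  86  91  82  66  19  79
 104  90] axle xloc [533.10234249  -1.74407127] -> [536.13571361  22.80411276]
scene 10 [  0   0   0   0   0   0   0   0   0   1  62 106  97  85  81  56  27  80
 109  82] axle xloc [532.39572735  -1.86583157] -> [536.61671745  22.6401662 ]
[[-0.001 -0.908  0.419]
 [-0.002  0.419  0.908]
 [-1.     0.    -0.002]]
[[ 0.     0.144 -0.99 ]
 [ 0.    -0.99  -0.144]
 [-1.     0.    -0.   ]] dr deg [-1.23042024e+02 -5.21405423e-02 -1.37150363e-01]
up 140 -> [-2.79999385e-01  7.82790654e-05 -5.81745610e-04] then [ 0.00113737 -1.04963643 -0.68866464]
```

```bash
python3 -m crank '{"jaw":[1,1,1,1,1,1,1,1,1,1,1,1],"offset":[[-0.1,0,0],[-0.1,0,0],[-0.1,0,0],[0,-0.095,-0.063],[0,-0.095,-0.063],[0,-0.095,-0.063],[0,-0.095,-0.063],[0,-0.095,-0.063],[0,-0.095,-0.063],[0,-0.095,-0.063],[0,-0.095,-0.063],[0,-0.095,-0.063]],"dr":[[0,0,0],[0,0,0],[0,0,0],[0,0,0],[0,0,0],[0,0,0],[0,0,0],[0,0,0],[0,0,0],[0,0,0],[0,0,0],[0,0,0]]}' 40; python3 -c "
from plant import *;print(get_state()['joints'])"
```

```text
t: 1.6
ee_pos: [496.9, 31.1, 399.2]
orientation: [-0.901, 1.398, 0.89]
force: [1.2, 0.5, -0.2]
gripper_width: 85.2
[-0.06294994  0.08495888  0.43748024  1.93349643 -0.01574931  0.35899822]
```

```bash
python3 -m crank '{"jaw":[1,1,1,1,1,1,1,1,1,1,1,1],"offset":[[0,-0.09,-0.06],[0,-0.07,-0.07],[0,0,0],[0,0,0],[0,0,0],[0,0,0],[0,0,0],[0,0,0],[0,0,0],[0,0,0],[0,0,0],[0,0,0]],"dr":[[-0.057,0,0],[-0.057,0,0],[-0.057,0,0],[-0.057,0,0],[-0.057,0,0],[-0.057,0,0],[-0.057,0,0],[-0.057,0,0],[-0.057,0,0],[-0.057,0,0],[-0.057,0,0],[-0.057,0,0]]}' 40; cat >> h.py <<'E'
from scipy.spatial.transform import Rotation as Ro
YAW=np.radians(8.3);X=np.array([np.cos(YAW),np.sin(YAW),0]);Y=np.array([-X[1],X[0],0]);AX=np.array([535.8,23.,155.])
G=np.c_[[0,0,-1.],np.cross(-X,[0,0,-1.]),-X]
def rep(target=None):
    s=get_state();R=Ro.from_rotvec(s["orientation"]).as_matrix();g=s["ee_pos"]+R@[3,0,0]
    r=g-AX;lx,ly,lz=r@X,r@Y,r[2]
    f=s["force"];print("t",round(s["t"],2),"grasp local x,y,z",np.round([lx,ly,lz],1),"rad",round(np.hypot(lx,lz),1),"ang",round(np.arctan2(-lx,-lz),3),
     "F local",np.round([f@X,f@Y,f[2]],1),"w",round(s["gripper_width"],1),"doterr/pi",np.round(Ro.from_matrix(R.T@G).as_rotvec()/np.pi,4),"q",np.round(s["joints"],2))
    if target is not None:
        T=AX+X*target[0]+Y*target[1]+np.array([0,0,target[2]]);print("offset to target",np.round(R.T@(T-g)/500,4))
E
python3 - <<'E'
from h import *
rep((5,-80,60))
p,d=get_image("wrist");cv2.imwrite("pics/w1.png",p[:,:,::-1]);np.savez("pics/w1.npz",p=p,d=d)
s=get_state();np.savez("pics/w1s.npz",e=s["ee_pos"],o=s["orientation"])
E
```

```text
t: 3.1
ee_pos: [554.1, -66.1, 387.6]
orientation: [2.068, 0.224, -2.137]
force: [-0.0, -0.2, -0.4]
gripper_width: 84.7
t 3.1 grasp local x,y,z [  5.2 -90.8 229.6] rad 229.6 ang -3.119 F local [-0.  -0.2 -0.4] w 84.7 doterr/pi [ 0.0236  0.0106 -0.0014] q [-0.23  0.26  0.62  1.95 -0.02 -2.02]
offset to target [ 0.3389 -0.0226 -0.0126]
```

View pics/w1.png

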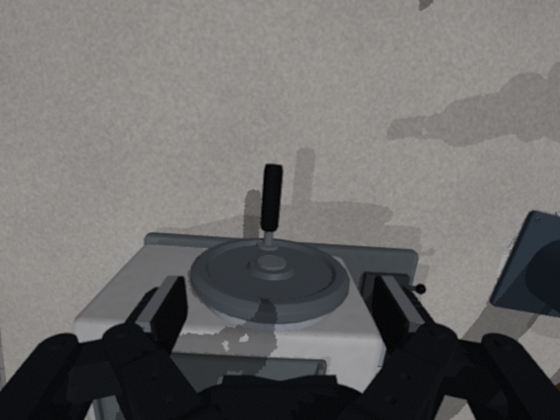

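The wrist view shows the grip at (272,165)–(268,232), the wheel hub at (270,264), and a clear way down. I'll localise the grip from this view.

```bash
python3 - <<'E'
from h import *
z=np.load("pics/w1.npz");s=np.load("pics/w1s.npz");p,d=z["p"].astype(int),z["d"];c=get_calibration("wrist")
M=np.eye(4);M[:3,:3]=Ro.from_rotvec(s["o"]).as_matrix();M[:3,3]=s["e"];T=M@np.array(c["T_tool_cam"])
v,u=np.nonzero((p.max(2)<40)&(d>0));m=(u>255)&(u<290)&(v>158)&(v<236);u,v=u[m],v[m]
P=deproj(np.c_[u,v],d[v,u],c,T);r=P-AX;L=np.c_[r@X,r@Y,r[:,2]]
print(len(L),L.min(0),L.max(0),np.median(L,0))
for a in range(-115,-10,10):
    q=L[(L[:,1]>=a)&(L[:,1]<a+10)]
    if len(q)>5:print(a,len(q),q[:,0].min(),q[:,0].max(),q[:,2].max())
V,U=np.mgrid[240:320,185:355];g=d[V,U]>0;q=deproj(np.c_[U[g],V[g]],d[V,U][g],c,T)-AX;q=np.c_[q@X,q@Y,q[:,2]]
w=q[(abs(q[:,1])<14)&(q[:,2]>-60)&(q[:,2]<105)];print("wheel",w.min(0),w.max(0))
E
```

```text
1122 [  -7.21515572 -108.30072694  -67.21677678] [ 16.10337038 -18.57892445 -55.55659629] [  4.50531051 -65.9992636  -59.63698964]
-115 47 -5.734792253551059 13.777320265976096 -58.048435982441106
-105 134 -6.501268663312705 15.58836456441487 -57.05817169733132
-95 135 -7.215155716860351 15.50191280484914 -55.55659629412736
-85 128 -6.877394346278373 15.603710199409122 -56.56537843477338
-75 132 -7.035766145843188 15.51950240043584 -56.69964221574861
-65 123 -7.026601981212562 16.066508805411992 -56.65091212387949
-55 125 -6.416943963028449 15.629885975949184 -56.934626754652925
-45 122 -6.988432003038219 16.10337038049749 -56.45097636226558
-35 118 -6.720375281434671 15.74898127718369 -55.91355545001983
-25 58 -5.5056359052067005 15.043179149351136 -57.14554479461253
wheel [-93.84020577  -3.84455087 -59.96424677] [94.43101187 13.99428549 94.99798514]
```

```bash
python3 -m crank '{"jaw":[1,1,1,1,1,1,1],"offset":[[0,-0.018,0.002],[0.08,0,0],[0.1,0,0],[0.1,0,0],[0.1,0,0],[0.06,0,0],[0,0,0]],"dr":[[0.024,0.011,-0.001],[0,0,0],[0,0,0],[0,0,0],[0,0,0],[0,0,0],[0,0,0]]}' 40; python3 -c "
from h import *
rep((4.4,-82,-70))"
```

```text
t: 4.03
ee_pos: [550.3, -57.0, 158.1]
orientation: [2.155, 0.137, -2.157]
force: [0.1, -0.7, 0.1]
gripper_width: 85.4
t 4.03 grasp local x,y,z [  2.8 -81.3   0.1] rad 2.8 ang -1.59 F local [ 0.  -0.7  0.1] w 85.4 doterr/pi [-0.0058  0.0002  0.0001] q [-0.22  0.12 -0.01  1.44  0.   -1.92]
offset to target [ 0.1401  0.0014 -0.0034]
```

```bash
python3 -m crank '{"jaw":[1,1,1,1,-1,-1,-1,-1,-1,-1],"offset":[[0.07,0.001,-0.003],[0.07,0,0],[0,0,0],[0,0,0],[0,0,0],[0,0,0],[0,0,0],[0,0,0],[0,0,0],[0,0,0]],"dr":[[-0.006,0,0],[0,0,0],[0,0,0],[0,0,0],[0,0,0],[0,0,0],[0,0,0],[0,0,0],[0,0,0],[0,0,0]]}' 40; python3 -c "
from h import *
rep((4.4,-82,-70))"
```

```text
t: 5.28
ee_pos: [559.0, -59.2, 100.2]
orientation: [2.164, 0.145, -2.129]
force: [0.2, 0.6, 0.7]
gripper_width: 24.5
t 5.28 grasp local x,y,z [ 11.1 -84.8 -57.8] rad 58.8 ang -0.19 F local [0.3 0.5 0.7] w 24.5 doterr/pi [-0.0015 -0.005  -0.0021] q [-0.22  0.15 -0.1   1.31 -0.   -1.94]
offset to target [ 0.0242 -0.0056  0.0139]
```

```bash
python3 - <<'E'
from h import *
s=get_state()
p,d=get_image("wrist");a,_=get_image("scene")
cv2.imwrite("pics/w2.png",np.hstack([p[:,:,::-1][150:420,100:460],cv2.resize(a[150:285,200:380],(360,270),interpolation=cv2.INTER_CUBIC)[:,:,::-1]]))
rep()
E
```

```text
t 5.38 grasp local x,y,z [ 11.1 -84.7 -57.8] rad 58.8 ang -0.191 F local [-0.2  0.5 -0.1] w 24.4 doterr/pi [-0.0015 -0.005  -0.0021] q [-0.22  0.15 -0.1   1.31 -0.   -1.94]
```

View pics/w2.png

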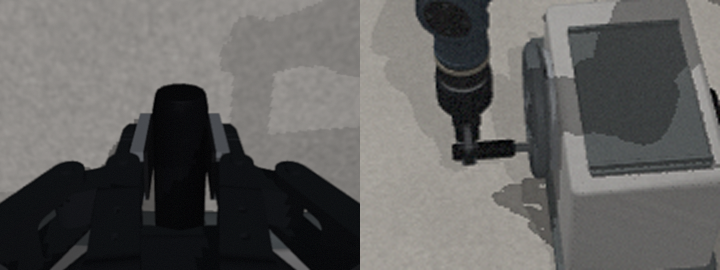

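```bash
python3 -m crank '{"jaw":[0.2,0.2,0.2,0.2,0.2],"offset":[[0,0,0],[0,0,0],[0.024,-0.006,0],[0,0,0],[0,0,0]],"dr":[[0,0,0],[0,0,0],[-0.001,-0.005,-0.002],[0,0,0],[0,0,0]]}' 40; python3 -c "
from h import *
rep((11,-82,-69))"
```

```text
t: 6.0
ee_pos: [559.1, -56.0, 86.9]
orientation: [2.146, 0.155, -2.148]
force: [-0.9, 0.2, 0.2]
gripper_width: 50.9
t 6.0 grasp local x,y,z [ 11.6 -81.5 -71.1] rad 72.0 ang -0.162 F local [-0.8  0.3  0.2] w 50.9 doterr/pi [-0.0003  0.0002  0.0001] q [-0.22  0.17 -0.1   1.3   0.   -1.93]
offset to target [-0.0042  0.001   0.0012]
```

Well placed; close, in one short call, and see whether closing shifts it.

```bash
python3 -m crank '{"jaw":[-1,-1,-1,-1],"offset":[[-0.003,0,0],[0,0,0],[0,0,0],[0,0,0]],"dr":[[0,0,0],[0,0,0],[0,0,0],[0,0,0]]}' 40; python3 -c "
from h import *
rep((11,-82,-69))"
```

```text
t: 6.5
ee_pos: [558.6, -56.2, 88.9]
orientation: [2.146, 0.153, -2.149]
force: [-0.3, -1.1, -0.1]
gripper_width: 24.7
t 6.5 grasp local x,y,z [ 11.1 -81.7 -69.1] rad 70.0 ang -0.159 F local [-0.5 -1.  -0.1] w 24.7 doterr/pi [-0.0008  0.0005  0.    ] q [-0.22  0.17 -0.1   1.31 -0.   -1.93]
offset to target [-0.0002  0.0006  0.0002]
```

```bash
cat >> h.py <<'E'
def plan(steps,dyl=0,a=None):
    s=get_state();R=Ro.from_rotvec(s["orientation"]).as_matrix();r=s["ee_pos"]+R@[3,0,0]-AX
    if a is None:a=np.arctan2(-r@X,-r[2])
    p=np.array([r@X,r@Y,r[2]])
    for i,st in enumerate(steps):
        a+=st;q=np.array([-70*np.sin(a),-82.+dyl,-70*np.cos(a)]);dl=(q-p)/500;p=q
        print("[%.4f,%.4f,%.4f]"%(-dl[2],-dl[1],-dl[0]),end=",")
    print()
E
python3 -c "
from h import *
plan([.06,.1,.14,.17,.17,.17])"
```

```text
[0.0011,0.0006,0.0083],[0.0007,-0.0000,0.0140],[-0.0014,-0.0000,0.0195],[-0.0053,-0.0000,0.0232],[-0.0092,-0.0000,0.0219],[-0.0127,-0.0000,0.0201],
```

```bash
python3 -m crank '{"jaw":[-1,-1,-1,-1,-1,-1],"offset":[[0.001,0,0.0083],[0.0007,0,0.014],[-0.0014,0,0.0195],[-0.0053,0,0.0232],[-0.0092,0,0.0219],[-0.0127,0,0.02]],"dr":[[0,0,0],[0,0,0],[0,0,0],[0,0,0],[0,0,0],[0,0,0]]}' 40; python3 -c "
from h import *
rep()
plan([.17]*12)"
```

```text
t: 7.25
ee_pos: [505.4, -63.5, 103.1]
orientation: [2.155, 0.154, -2.142]
force: [4.2, 0.4, -2.1]
gripper_width: 24.6
t 7.25 grasp local x,y,z [-42.6 -81.2 -54.9] rad 69.5 ang 0.659 F local [ 4.2 -0.3 -2.1] w 24.6 doterr/pi [-0.0011 -0.002   0.0004] q [-0.26  0.02 -0.23  1.32  0.   -1.97]
[-0.0153,0.0015,0.0181],[-0.0188,-0.0000,0.0145],[-0.0210,-0.0000,0.0111],[-0.0226,-0.0000,0.0074],[-0.0235,-0.0000,0.0035],[-0.0238,-0.0000,-0.0006],[-0.0233,-0.0000,-0.0046],[-0.0222,-0.0000,-0.0085],[-0.0205,-0.0000,-0.0121],[-0.0181,-0.0000,-0.0154],[-0.0153,-0.0000,-0.0182],[-0.0120,-0.0000,-0.0205],
```

```bash
python3 -m crank '{"jaw":[-1,-1,-1,-1,-1,-1,-1,-1],"offset":[[-0.0153,0.001,0.0181],[-0.0188,0,0.0145],[-0.021,0,0.0111],[-0.0226,0,0.0074],[-0.0235,0,0.0035],[-0.0238,0,-0.0006],[-0.0233,0,-0.0046],[-0.0222,0,-0.0085]],"dr":[[-0.001,-0.002,0],[0,0,0],[0,0,0],[0,0,0],[0,0,0],[0,0,0],[0,0,0],[0,0,0]]}' 40; python3 -c "
from h import *
rep()
plan([.17]*12)"
```

```text
t: 8.25
ee_pos: [482.6, -66.6, 185.1]
orientation: [2.156, 0.158, -2.147]
force: [6.0, -0.4, -10.8]
gripper_width: 24.6
t 8.25 grasp local x,y,z [-65.6 -81.   27.1] rad 71.0 ang 1.963 F local [  5.9  -1.3 -10.8] w 24.6 doterr/pi [-0.0014 -0.0015  0.0018] q [-0.28 -0.06 -0.14  1.49  0.01 -1.99]
[-0.0204,0.0021,-0.0127],[-0.0190,-0.0000,-0.0143],[-0.0163,-0.0000,-0.0173],[-0.0131,-0.0000,-0.0198],[-0.0095,-0.0000,-0.0218],[-0.0057,-0.0000,-0.0231],[-0.0017,-0.0000,-0.0237],[0.0023,-0.0000,-0.0237],[0.0063,-0.0000,-0.0229],[0.0101,-0.0000,-0.0215],[0.0136,-0.0000,-0.0195],[0.0167,-0.0000,-0.0170],
```

```bash
python3 -m crank '{"jaw":[-1,-1,-1,-1,-1,-1,-1,-1,-1,-1],"offset":[[-0.0204,0.002,-0.0127],[-0.019,0,-0.0143],[-0.0163,0,-0.0173],[-0.0131,0,-0.0198],[-0.0095,0,-0.0218],[-0.0057,0,-0.0231],[-0.0017,0,-0.0237],[0.0023,0,-0.0237],[0.0063,0,-0.0229],[0.0101,0,-0.0215]],"dr":[[-0.001,-0.0015,0.001],[0,0,0],[0,0,0],[0,0,0],[0,0,0],[0,0,0],[0,0,0],[0,0,0],[0,0,0],[0,0,0]]}' 40; python3 -c "
from h import *
rep()
plan([.17]*12)"
```

```text
t: 9.5
ee_pos: [579.1, -53.4, 221.1]
orientation: [2.126, 0.157, -2.165]
force: [1.8, 1.7, -1.2]
gripper_width: 24.7
t 9.5 grasp local x,y,z [ 31.8 -81.9  63.1] rad 70.6 ang -2.675 F local [ 2.   1.4 -1.2] w 24.7 doterr/pi [0.0004 0.0057 0.0003] q [-0.2   0.21  0.21  1.59 -0.01 -1.92]
[0.0136,0.0003,-0.0197],[0.0157,-0.0000,-0.0178],[0.0185,-0.0000,-0.0149],[0.0208,-0.0000,-0.0116],[0.0224,-0.0000,-0.0079],[0.0234,-0.0000,-0.0040],[0.0238,-0.0000,0.0000],[0.0234,-0.0000,0.0040],[0.0224,-0.0000,0.0080],[0.0207,-0.0000,0.0116],[0.0185,-0.0000,0.0150],[0.0157,-0.0000,0.0179],
```

```bash
python3 -m crank '{"jaw":[-1,-1,-1,-1,-1,-1,-1,-1,-1,-1],"offset":[[0.0136,0,-0.0197],[0.0157,0,-0.0178],[0.0185,0,-0.0149],[0.0208,0,-0.0116],[0.0224,0,-0.0079],[0.0234,0,-0.004],[0.0238,0,0],[0.0234,0,0.004],[0.0224,0,0.008],[0.0207,0,0.0116]],"dr":[[0,0.0057,0],[0,0,0],[0,0,0],[0,0,0],[0,0,0],[0,0,0],[0,0,0],[0,0,0],[0,0,0],[0,0,0]]}' 40; python3 -c "
from h import *
rep()
plan([.17]*12)"
```

```text
t: 10.75
ee_pos: [595.9, -51.1, 105.3]
orientation: [2.115, 0.158, -2.173]
force: [-7.7, -2.1, 5.2]
gripper_width: 24.5
t 10.75 grasp local x,y,z [ 48.7 -82.  -52.7] rad 71.7 ang -0.745 F local [-7.9 -1.   5.2] w 24.5 doterr/pi [0.0009 0.0087 0.0003] q [-0.19  0.28  0.07  1.38 -0.01 -1.91]
[0.0120,0.0000,0.0211],[0.0112,-0.0000,0.0210],[0.0075,-0.0000,0.0226],[0.0036,-0.0000,0.0235],[-0.0005,-0.0000,0.0238],[-0.0045,-0.0000,0.0233],[-0.0084,-0.0000,0.0223],[-0.0120,-0.0000,0.0205],[-0.0153,-0.0000,0.0182],[-0.0182,-0.0000,0.0153],[-0.0205,-0.0000,0.0120],[-0.0222,-0.0000,0.0084],
```

```bash
python3 -m crank '{"jaw":[-1,-1,-1,-1,-1,-1,-1,-1,-1,-1],"offset":[[0.012,0,0.0211],[0.0112,0,0.021],[0.0075,0,0.0226],[0.0036,0,0.0235],[-0.0005,0,0.0238],[-0.0045,0,0.0233],[-0.0084,0,0.0223],[-0.012,0,0.0205],[-0.0153,0,0.0182],[-0.0182,0,0.0153]],"dr":[[0,0.008,0],[0,0,0],[0,0,0],[0,0,0],[0,0,0],[0,0,0],[0,0,0],[0,0,0],[0,0,0],[0,0,0]]}' 40; python3 -c "
from h import *
rep()
plan([.17]*12)"
```

```text
t: 12.0
ee_pos: [489.9, -65.6, 120.7]
orientation: [2.164, 0.162, -2.132]
force: [4.2, 1.9, -5.6]
gripper_width: 25.0
t 12.0 grasp local x,y,z [-58.2 -81.1 -37.3] rad 69.1 ang 1.001 F local [ 4.4  1.2 -5.6] w 25.0 doterr/pi [ 0.0003 -0.0049  0.0012] q [-0.27 -0.03 -0.25  1.35  0.01 -1.99]
[-0.0201,0.0019,0.0125],[-0.0226,-0.0000,0.0074],[-0.0235,-0.0000,0.0034],[-0.0238,-0.0000,-0.0006],[-0.0233,-0.0000,-0.0046],[-0.0222,-0.0000,-0.0085],[-0.0204,-0.0000,-0.0121],[-0.0181,-0.0000,-0.0154],[-0.0152,-0.0000,-0.0182],[-0.0119,-0.0000,-0.0206],[-0.0083,-0.0000,-0.0223],[-0.0044,-0.0000,-0.0234],
```

Angle is 7.28 (turn 2), tracking well.

```bash
python3 -m crank '{"jaw":[-1,-1,-1,-1,-1,-1,-1,-1,-1,-1],"offset":[[-0.0201,0.002,0.0125],[-0.0226,0,0.0074],[-0.0235,0,0.0034],[-0.0238,0,-0.0006],[-0.0233,0,-0.0046],[-0.0222,0,-0.0085],[-0.0204,0,-0.0121],[-0.0181,0,-0.0154],[-0.0152,0,-0.0182],[-0.0119,0,-0.0206]],"dr":[[0,-0.005,0.001],[0,0,0],[0,0,0],[0,0,0],[0,0,0],[0,0,0],[0,0,0],[0,0,0],[0,0,0],[0,0,0]]}' 40; python3 -c "
from h import *
rep()
plan([.17]*12)"
```

```text
t: 13.25
ee_pos: [514.4, -62.3, 221.4]
orientation: [2.132, 0.162, -2.162]
force: [-0.0, -0.4, -10.2]
gripper_width: 24.5
t 13.25 grasp local x,y,z [-33.5 -81.3  63.4] rad 71.7 ang 2.655 F local [ -0.1  -0.4 -10.2] w 24.5 doterr/pi [0.0006 0.0043 0.0015] q [-0.25  0.04  0.03  1.57 -0.   -1.97]
[-0.0063,0.0013,-0.0235],[-0.0055,-0.0000,-0.0231],[-0.0015,-0.0000,-0.0237],[0.0026,-0.0000,-0.0236],[0.0065,-0.0000,-0.0229],[0.0103,-0.0000,-0.0214],[0.0138,-0.0000,-0.0194],[0.0169,-0.0000,-0.0168],[0.0194,-0.0000,-0.0137],[0.0215,-0.0000,-0.0102],[0.0229,-0.0000,-0.0064],[0.0236,-0.0000,-0.0024],
```

```bash
python3 -m crank '{"jaw":[-1,-1,-1,-1,-1,-1,-1,-1,-1,-1],"offset":[[-0.0063,0.001,-0.0235],[-0.0055,0,-0.0231],[-0.0015,0,-0.0237],[0.0026,0,-0.0236],[0.0065,0,-0.0229],[0.0103,0,-0.0214],[0.0138,0,-0.0194],[0.0169,0,-0.0168],[0.0194,0,-0.0137],[0.0215,0,-0.0102]],"dr":[[0,0.004,0.001],[0,0,0],[0,0,0],[0,0,0],[0,0,0],[0,0,0],[0,0,0],[0,0,0],[0,0,0],[0,0,0]]}' 40; python3 -c "
from h import *
rep()
plan([.17]*12)"
```

```text
t: 14.5
ee_pos: [614.8, -48.6, 180.1]
orientation: [2.133, 0.157, -2.154]
force: [-1.3, -1.7, -6.0]
gripper_width: 24.3
t 14.5 grasp local x,y,z [ 67.8 -82.3  22.1] rad 71.3 ang -1.886 F local [-1.6 -1.5 -6. ] w 24.3 doterr/pi [ 0.0011  0.0032 -0.0003] q [-0.19  0.29  0.23  1.52 -0.   -1.9 ]
[0.0239,-0.0006,-0.0030],[0.0237,-0.0000,-0.0014],[0.0236,-0.0000,0.0026],[0.0228,-0.0000,0.0066],[0.0214,-0.0000,0.0103],[0.0194,-0.0000,0.0138],[0.0167,-0.0000,0.0169],[0.0136,-0.0000,0.0195],[0.0102,-0.0000,0.0215],[0.0064,-0.0000,0.0229],[0.0024,-0.0000,0.0236],[-0.0016,-0.0000,0.0237],
```

```bash
python3 -m crank '{"jaw":[-1,-1,-1,-1,-1,-1,-1,-1,-1,-1],"offset":[[0.0239,-0.0006,-0.003],[0.0237,0,-0.0014],[0.0236,0,0.0026],[0.0228,0,0.0066],[0.0214,0,0.0103],[0.0194,0,0.0138],[0.0167,0,0.0169],[0.0136,0,0.0195],[0.0102,0,0.0215],[0.0064,0,0.0229]],"dr":[[0,0.003,0],[0,0,0],[0,0,0],[0,0,0],[0,0,0],[0,0,0],[0,0,0],[0,0,0],[0,0,0],[0,0,0]]}' 40; python3 -c "
from h import *
rep()
plan([.17]*12)"
```

```text
t: 15.75
ee_pos: [557.3, -56.5, 89.1]
orientation: [2.149, 0.16, -2.139]
force: [0.8, 0.8, -1.2]
gripper_width: 24.6
t 15.75 grasp local x,y,z [  9.8 -81.8 -68.9] rad 69.6 ang -0.141 F local [ 0.9  0.6 -1.2] w 24.6 doterr/pi [ 0.0014 -0.0015 -0.0002] q [-0.22  0.16 -0.11  1.3   0.   -1.94]
[0.0022,0.0004,0.0236],[-0.0027,-0.0000,0.0236],[-0.0067,-0.0000,0.0228],[-0.0104,-0.0000,0.0214],[-0.0139,-0.0000,0.0193],[-0.0169,-0.0000,0.0167],[-0.0195,-0.0000,0.0136],[-0.0215,-0.0000,0.0101],[-0.0229,-0.0000,0.0063],[-0.0237,-0.0000,0.0023],[-0.0237,-0.0000,-0.0017],[-0.0231,-0.0000,-0.0057],
```

```bash
python3 -m crank '{"jaw":[-1,-1,-1,-1,-1,-1,-1,-1,-1,-1],"offset":[[0.0022,0.0004,0.0236],[-0.0027,0,0.0236],[-0.0067,0,0.0228],[-0.0104,0,0.0214],[-0.0139,0,0.0193],[-0.0169,0,0.0167],[-0.0195,0,0.0136],[-0.0215,0,0.0101],[-0.0229,0,0.0063],[-0.0237,0,0.0023]],"dr":[[0.001,-0.0015,0],[0,0,0],[0,0,0],[0,0,0],[0,0,0],[0,0,0],[0,0,0],[0,0,0],[0,0,0],[0,0,0]]}' 40; python3 -c "
from h import *
rep()
plan([.17,.17,.17,.17,.17,.14,.11,.08,.05])"
```

```text
t: 17.0
ee_pos: [477.7, -67.4, 160.4]
orientation: [2.166, 0.159, -2.131]
force: [7.4, 2.4, -9.2]
gripper_width: 24.4
t 17.0 grasp local x,y,z [-70.5 -81.1   2.4] rad 70.5 ang 1.605 F local [ 7.6  1.3 -9.2] w 24.4 doterr/pi [-0.0002 -0.0053  0.0009] q [-0.29 -0.08 -0.21  1.43  0.01 -2.  ]
[-0.0236,0.0019,-0.0039],[-0.0228,-0.0000,-0.0068],[-0.0213,-0.0000,-0.0105],[-0.0192,-0.0000,-0.0140],[-0.0166,-0.0000,-0.0170],[-0.0113,-0.0000,-0.0160],[-0.0073,-0.0000,-0.0136],[-0.0043,-0.0000,-0.0103],[-0.0023,-0.0000,-0.0066],
```

```bash
python3 -m crank '{"jaw":[-1,-1,-1,-1,-1,-1,-1,-1,-1],"offset":[[-0.0236,0.0015,-0.0039],[-0.0228,0,-0.0068],[-0.0213,0,-0.0105],[-0.0192,0,-0.014],[-0.0166,0,-0.017],[-0.0113,0,-0.016],[-0.0073,0,-0.0136],[-0.0043,0,-0.0103],[-0.0023,0,-0.0066]],"dr":[[0,-0.005,0.001],[0,0,0],[0,0,0],[0,0,0],[0,0,0],[0,0,0],[0,0,0],[0,0,0],[0,0,0]]}' 40; python3 -c "
from h import *
rep()
plan([.03]*4)"
```

```text
t: 18.12
ee_pos: [520.8, -61.5, 223.6]
orientation: [2.124, 0.156, -2.167]
force: [-1.7, 0.4, -5.3]
gripper_width: 24.8
t 18.12 grasp local x,y,z [-27.1 -81.4  65.6] rad 70.9 ang 2.75 F local [-1.6  0.6 -5.3] w 24.8 doterr/pi [0.0002 0.0065 0.0003] q [-0.24  0.06  0.05  1.58 -0.01 -1.96]
[0.0002,0.0011,-0.0046],[-0.0014,-0.0000,-0.0040],[-0.0013,-0.0000,-0.0040],[-0.0012,-0.0000,-0.0040],
```

```bash
python3 -m crank '{"jaw":[-1,-1,-1,-1],"offset":[[-0.0014,0.001,-0.004],[-0.0014,0,-0.004],[-0.0013,0,-0.004],[-0.0012,0,-0.004]],"dr":[[0,0.005,0],[0,0,0],[0,0,0],[0,0,0]]}' 40; python3 -c "
from h import *
rep()"; python3 -m crank '{"jaw":[-1,-1],"offset":[[-0.0005,-0.004,-0.002],[-0.0005,-0.004,-0.002]],"dr":[[0,0,0],[0,0,0]]}' 40; python3 -c "
from h import *
rep()"
```

```text
t: 18.62
ee_pos: [528.9, -60.4, 226.5]
orientation: [2.142, 0.158, -2.151]
force: [-2.5, -0.6, -5.8]
gripper_width: 24.5
t 18.62 grasp local x,y,z [-18.9 -81.5  68.5] rad 71.1 ang 2.873 F local [-2.6 -0.2 -5.8] w 24.5 doterr/pi [0.0003 0.0012 0.0006] q [-0.24  0.07  0.07  1.57  0.   -1.96]
t: 18.88
ee_pos: [530.9, -57.8, 227.3]
orientation: [2.142, 0.152, -2.149]
force: [-2.2, -3.9, -5.7]
gripper_width: 24.8
t 18.88 grasp local x,y,z [-16.5 -79.3  69.3] rad 71.3 ang 2.908 F local [-2.8 -3.6 -5.7] w 24.8 doterr/pi [-0.0001  0.0011 -0.0008] q [-0.23  0.07  0.07  1.57 -0.   -1.95]
```

```bash
python3 -m crank '{"jaw":[-1,-1,-1],"offset":[[0.001,-0.005,-0.001],[0,-0.005,-0.001],[0,-0.004,-0.001]],"dr":[[0,0,0],[0,0,0],[0,0,0]]}' 40; python3 -c "
from h import *
rep()"
```

```text
t: 19.25
ee_pos: [530.7, -54.4, 227.5]
orientation: [2.135, 0.14, -2.147]
force: [-2.6, -6.7, -4.4]
gripper_width: 25.0
t 19.25 grasp local x,y,z [-16.2 -75.9  69.5] rad 71.4 ang 2.912 F local [-3.6 -6.2 -4.4] w 25.0 doterr/pi [-0.0005  0.002  -0.0039] q [-0.22  0.07  0.07  1.57 -0.01 -1.93]
```

```bash
python3 -m crank '{"jaw":[-1,-1,-1],"offset":[[0,-0.0028,-0.003],[0,-0.0028,-0.003],[0,-0.0028,-0.003]],"dr":[[0,0,0.002],[0,0,0],[0,0,0]]}' 40; python3 -c "
from h import *
rep()"
```

```text
t: 19.62
ee_pos: [532.6, -53.9, 228.2]
orientation: [2.123, 0.12, -2.145]
force: [-3.9, -6.7, -3.9]
gripper_width: 24.6
t 19.62 grasp local x,y,z [-14.3 -75.8  70.2] rad 71.6 ang 2.941 F local [-4.8 -6.1 -3.9] w 24.6 doterr/pi [-0.0009  0.0039 -0.0091] q [-0.21  0.07  0.08  1.57 -0.03 -1.92]
```

```bash
python3 -m crank '{"jaw":[-1,-1,-1,-1],"offset":[[0,-0.0028,-0.0035],[0,-0.0028,-0.0035],[0,-0.0028,-0.0035],[0,-0.0028,-0.0035]],"dr":[[0,0.002,-0.005],[0,0.001,-0.004],[0,0,-0.002],[0,0,-0.002]]}' 40; python3 -c "
from h import *
rep()"
```

```text
t: 20.12
ee_pos: [537.3, -51.9, 228.5]
orientation: [2.141, 0.153, -2.158]
force: [-0.9, -1.5, -4.8]
gripper_width: 25.1
t 20.12 grasp local x,y,z [ -9.4 -74.3  70.5] rad 71.1 ang 3.009 F local [-1.1 -1.3 -4.8] w 25.1 doterr/pi [-0.0014  0.0024  0.0008] q [-0.22  0.09  0.09  1.58 -0.   -1.93]
```

```bash
python3 -m crank '{"jaw":[-1,-1],"offset":[[0,-0.003,-0.001],[0,-0.003,-0.001]],"dr":[[0,0.001,0],[0,0,0]]}' 40; python3 -c "
from h import *
rep()"
```

```text
t: 20.38
ee_pos: [538.1, -48.7, 228.7]
orientation: [2.145, 0.153, -2.154]
force: [-2.5, -3.0, -4.4]
gripper_width: 24.7
t 20.38 grasp local x,y,z [ -8.1 -71.3  70.7] rad 71.1 ang 3.027 F local [-2.9 -2.6 -4.4] w 24.7 doterr/pi [-0.0014  0.0012  0.0006] q [-0.21  0.09  0.09  1.58  0.   -1.93]
```

```bash
python3 -m crank '{"jaw":[-1,-1,-1],"offset":[[0,-0.003,0],[0,-0.003,0],[0,-0.003,0]],"dr":[[0,0,0],[0,0,0],[0,0,0]]}' 40; python3 -c "
from h import *
rep()"
```

```text
t: 20.75
ee_pos: [537.5, -45.0, 228.7]
orientation: [2.143, 0.149, -2.152]
force: [-1.4, -8.1, -5.0]
gripper_width: 24.8
t 20.75 grasp local x,y,z [ -8.2 -67.5  70.7] rad 71.2 ang 3.027 F local [-2.5 -7.8 -5. ] w 24.8 doterr/pi [-0.0014  0.0013 -0.0004] q [-0.21  0.08  0.09  1.58 -0.   -1.92]
```

```bash
python3 -m crank '{"jaw":[-1,-1],"offset":[[0,-0.003,0],[0,-0.003,0]],"dr":[[0,0,0],[0,0,0]]}' 40; python3 -c "
from h import *
rep()";python3 -m crank '{"jaw":[-1,-1,-1],"offset":[[0.001,0.001,0.003],[0,0.0,0.003],[0,0,0]],"dr":[[0,0,0],[0,0,0],[0,0,0]]}' 40; python3 -c "
from h import *
rep()"
```

```text
t: 21.0
ee_pos: [537.4, -44.9, 229.0]
orientation: [2.141, 0.14, -2.149]
force: [-1.4, -8.3, -5.6]
gripper_width: 24.5
t 21.0 grasp local x,y,z [ -8.2 -67.5  71. ] rad 71.5 ang 3.026 F local [-2.6 -8.1 -5.6] w 24.5 doterr/pi [-0.0019  0.0014 -0.0028] q [-0.2   0.08  0.09  1.58 -0.01 -1.91]
t: 21.38
ee_pos: [536.1, -45.2, 228.9]
orientation: [2.147, 0.141, -2.145]
force: [-0.4, -3.5, -5.8]
gripper_width: 24.8
t 21.38 grasp local x,y,z [ -9.5 -67.5  70.9] rad 71.6 ang 3.008 F local [-0.9 -3.4 -5.8] w 24.8 doterr/pi [-0.0019 -0.0001 -0.0024] q [-0.2   0.08  0.08  1.57 -0.01 -1.91]
```

```bash
python3 -m crank '{"jaw":[0.5,0.5,0.5,0.5],"offset":[[0.001,0,0],[0,0,0],[0,0,0],[0,0,0]],"dr":[[0,0,0],[0,0,0],[0,0,0],[0,0,0]]}' 40; python3 -c "
from h import *
rep()";python3 -m crank '{"jaw":[0.5,0.5,0.5,0.5,0.5,0.5],"offset":[[-0.03,0.004,0],[-0.06,0.01,0],[-0.09,0.01,0],[-0.09,0.02,0],[-0.03,0.02,0],[0,0,0]],"dr":[[0,0,0],[0,0,0],[0,0,0],[0,0,0],[0,0,0],[0,0,0]]}' 40
python3 - <<'E'
from h import *
rep();s=get_state();p,d=get_image("wrist");a,b=get_image("scene")
cv2.imwrite("pics/end.png",np.hstack([cv2.resize(p[:,:,::-1],(400,300)),cv2.resize(a[130:310,180:420],(400,300))[:,:,::-1]]))
for n,p,d in(("wrist",p,d),("scene",a,b)):
    c=get_calibration(n)
    if n=="wrist":
        M=np.eye(4);M[:3,:3]=Ro.from_rotvec(s["orientation"]).as_matrix();M[:3,3]=s["ee_pos"];T=M@np.array(c["T_tool_cam"])
    else:T=np.array(c["world_from_camera"])
    v,u=np.nonzero((p.max(2)<45)&(d>0));r=deproj(np.c_[u,v],d[v,u],c,T)-AX;L=np.c_[r@X,r@Y,r[:,2]]
    L=L[(abs(L[:,0])<40)&(L[:,1]<0)&(L[:,1]>-120)&(L[:,2]>50)&(L[:,2]<100)]
    print(n,len(L),L.min(0),L.max(0)) if len(L) else print(n,0)
E
```

```text
t: 21.88
ee_pos: [537.8, -42.7, 232.4]
orientation: [2.156, 0.147, -2.137]
force: [0.1, 0.1, 0.4]
gripper_width: 64.2
t 21.88 grasp local x,y,z [ -7.5 -65.3  74.4] rad 74.8 ang 3.041 F local [0.1 0.1 0.4] w 64.2 doterr/pi [-0.0012 -0.0026 -0.0014] q [-0.2   0.07  0.08  1.57 -0.   -1.91]
t: 22.62
ee_pos: [540.7, -74.8, 392.3]
orientation: [2.16, 0.147, -2.131]
force: [0.1, -0.4, -0.2]
gripper_width: 63.9
t 22.62 grasp local x,y,z [ -9.2 -97.5 234.3] rad 234.5 ang 3.102 F local [ 0.1 -0.4 -0.2] w 63.9 doterr/pi [-0.0011 -0.0042 -0.0019] q [-0.26  0.18  0.53  1.9  -0.   -1.97]
wrist 2280 [-24.60434544 -94.63955808  62.00157117] [ 1.02974377 -4.02369184 82.56509117]
scene 290 [-20.72619131 -91.79422248  59.96045154] [ 5.5374029 -2.9049939 85.1392668]
```

View pics/end.png

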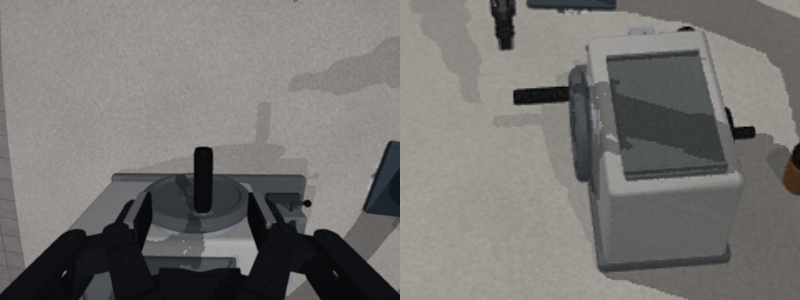

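The pictures show the handle standing at the top. Its outer end is at y ≈ -94.6 mm (fully home is -95), and the gripper is clear of it.

```bash
python3 -c "
from plant import *
print(sign_off())"
```

```text
the job is handed in; nothing more can be done
None
```

The wheel got its two full clockwise turns and is now locked near 12 o'clock with the handle fully home. I let go, backed the gripper clear and handed the job in at about 22.6 s of the 72 s allowed.

- **Turning:** I held the grip throughout and turned at about 1.3–1.6 rad/s (a quarter turn a second at most). Wrist force at the readings between moves stayed around 12 N or less.
- **Catch:** The pin dropped in at about 0.12 rad before 12 o'clock. The push back fell from about 6 N to 1–3 N and the handle went past the 9 mm stop. It came up firm at 14.0 mm with 8 N on it, and only about 1.3 mm of side play remained.
- **Last checks:** After release the wrist camera put the outer end of the grip at y = -94.6 mm (home is -95). The scene camera read -91.8 mm, about 3 mm different, from its coarser view. The handle was standing at the top and the wrist force was near zero.
- **First grasp:** The first grasp sat about 11 mm off centre and nudged the resting wheel back by about 0.1 rad. I opened and gripped again before turning.
- **Not checked:** I did not re-measure the bottle, box and jar at the end; the gripper never went near them.

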